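# Close the serving pot with its inner lid and hold the outer lid above it

### The job

Turn the three red wing clamps on the steel serving pot anticlockwise (seen from above) to their end stops so that they swing clear of its mouth. Then pick up the two nested lids together by the inner lid's red knob, lower them into the pot's mouth until the inner lid is fully seated, and only then let go of the knob. Take the yellow outer lid by its black collar and lift it alone, straight up and level, about 10 cm off the inner lid, which must stay seated; finish while still holding the outer lid there above the pot, and leave the mug, bowl and jar alone.

Things in the scene. Friction and masses are not known exactly. Their poses are not given: they have to be found in the camera images.
- pot: Fixed round steel serving pot with two yellow bands: outside diameter 160, mouth diameter 132, rim 90 above the table. Origin: centre of its underside, on the table; z up. The three clamps stand around it, their vertical turning axes 104 from its axis, 120 degrees apart. Sizes in mm.
- clamp1 (a joint): Angle of clamp 1 (rad): 0 = its steel finger points straight in over the mouth and blocks it, 1.4 = end stop, finger swung clear of the lids. Grows turning anticlockwise seen from above. Light friction (about 0.04 N m) keeps it where it is left. Starts between 0 and 0.3.
- clamp2 (a joint): Angle of clamp 2, same as clamp 1.
- clamp3 (a joint): Angle of clamp 3, same as clamp 1.
- clamp1_grip (a point): Middle of clamp 1's red wing grip, on its turning axis, 124 above the table. The wing is an upright slab 40 long (along this point's x), 14 thick (y), 30 high (from 106 to 136 above the table). The steel finger lies under the wing, 92 to 100 above the table, 14 wide, and points along this point's -x, its tip 44 from the axis. The point turns with the clamp. Sizes in mm.
- clamp2_grip (a point): Middle of clamp 2's red wing grip; same form as clamp 1.
- clamp3_grip (a point): Middle of clamp 3's red wing grip; same form as clamp 1.
- stand: Fixed white plastic ring on the table, outside diameter 148, inside diameter 132, 30 high, on which the nested lids rest at the start. Origin: centre of its underside. Sizes in mm.
- lid_inner: Loose round steel inner lid, 0.25 to 0.5 kg. Origin: centre of the underside of its flange, which rests on the stand (30 above the table) and, when seated, on the pot's rim (90 above the table). Flange diameter 146, 10 thick; below it a plug of diameter 124, 15 deep, chamfered, fits the pot's mouth; above it a red upright round knob of diameter 22 rises to 82 above the origin, through the outer lid's hole. z up. Sizes in mm.
- inner_knob (a point): Point on the axis of the inner lid's red knob, 75 above the inner lid's origin and 7 below the knob's top. With the lids nested the knob stands 30 free above the black collar. Sizes in mm.
- lid_outer: Loose yellow ring-shaped outer lid, diameter 164, 12 thick, 0.18 to 0.35 kg, that merely rests on the inner lid's flange with a 6 deep skirt round it. Origin: centre of its underside (without skirt), 10 above the inner lid's origin when nested. A black collar of outside diameter 50 rises from its top (12 above the origin) to 42 above the origin around a hole of diameter 34, through which the red knob passes freely. z up. Sizes in mm.
- outer_collar (a point): Point on the axis of the black collar, 34 above the outer lid's origin and 8 below the collar's top. When the collar is gripped with the lids nested, the red knob stands up between the fingers to 38 above this point. Sizes in mm.
- mug: White mug, diameter 80, 90 high, bystander; origin at the centre of its underside. Sizes in mm.
- bowl: Blue bowl, diameter 120, 50 high, bystander; origin at the centre of its underside. Sizes in mm.
- jar: Green glass jar with a red cap, diameter 64, 85 high, bystander; origin at the centre of its underside. Sizes in mm.
Mind the look-alikes: they are no part of the job. Leave any blue or brown look-alike of the lid_inner alone.

How it is judged (in metres and radians):
On the way, in this order (a step that is already met when the one before it is completed fails the run):
1. all three clamps are turned to their end stops (value of joint each of clamp1, clamp2, clamp3 above 1.25 rad), for 0.2 s.
2. the nested lids are lowered, still held by the red knob, until the inner lid is seated in the pot (all of step 1 and z of lid_inner in the frame of pot between 0.086 and 0.094 m and horizontal distance between lid_inner and pot below 0.008 m and angle between lid_inner's own z axis and vertical below 0.05 rad and z of lid_outer in the frame of lid_inner below 0.016 m and horizontal distance between lid_outer and lid_inner below 0.012 m and contact force between the fingers and lid_inner above 0.5 N), for 0.1 s.
At the end, for the whole second after the job is handed in: Clamps within 0.15 rad of their stops; inner lid seated on the rim (height 4 mm, centre 8 mm, tilt 0.05 rad), untouched by the fingers; outer lid held still by the fingers 60 to 150 mm above its nested height, within 50 mm of the pot's axis, tilt under 0.2 rad, touching nothing else (all of step 1 and z of lid_inner in the frame of pot between 0.086 and 0.094 m and horizontal distance between lid_inner and pot below 0.008 m and angle between lid_inner's own z axis and vertical below 0.05 rad and z of lid_outer in the frame of lid_inner between 0.07 and 0.16 m and horizontal distance between lid_outer and pot below 0.05 m and angle between lid_outer's own z axis and vertical below 0.2 rad and linear speed of lid_inner below 0.02 m/s and linear speed of lid_outer below 0.03 m/s and contact force between the fingers and lid_outer above 1 N and contact force between each of the fingers, lid_outer and lid_inner below 0.1 N and contact force between lid_outer and pot below 0.1 N and contact force between lid_outer and stand below 0.1 N and contact force between lid_outer and mug below 0.1 N and contact force between lid_outer and jar below 0.1 N and contact force between lid_outer and bowl below 0.1 N); the arm keeps its last pose, push and grip.
It fails at once if the outer lid is taken off the inner lid while the inner lid is not seated in the pot (z of lid_outer in the frame of lid_inner above 0.03 m and not (z of lid_inner in the frame of pot between 0.086 and 0.094 m and horizontal distance between lid_inner and pot below 0.008 m and angle between lid_inner's own z axis and vertical below 0.05 rad)).
It fails at once if the mug, jar or bowl is disturbed (distance of any of mug, jar, bowl from where it was at the start of the episode above 0.03 m or angle between any of mug, jar, bowl's own z axis and vertical above 0.3 rad).
It also fails if it takes over 72 s, if anything falls off the work surface, if the arm or the gripper's body presses on something with over 40 N, if the wrist force passes 120 N, or if a joint passes its speed limit or range.

### The arm

A 7-joint arm with a two-finger parallel gripper is mounted at the origin on the work surface. World frame = base frame: x ahead of the robot, y to its left, z up, the work surface at z = 0. Lengths are in mm, angles in rad, forces in N, time in s.
With the tool pointing down it reaches from about 400 to 750 mm from the base axis. Payload 19.5 kg.
Tool frame: the origin (TCP) lies midway between the tips of the shut fingers; the grasp point (between the pads) lies behind it (bot.pinch_z is the y of the grasp point in the tool frame, in mm); y points along the fingers, x is the direction in which the jaws open and shut, and the axes are right-handed (so a half turn about y gives the same grasp; the last joint's range is limited). The gripper opens to 85 mm and grips with 20 to 120 N. Pads are 22 mm wide; open, the fingers measure 114 mm over their backs; the gripper's body (76 mm by 85 mm) begins 54 mm behind the grasp point. The pads swing forward as they close: fully open they stand 13 mm farther back than shut.
Start: joints at [-1.333, 0.707, -0.028, 1.485, 0.022, 0.951, -0.075], TCP at [158.782, 552.615, 231.268] pointing down, gripper open.
Joint ranges: [-2.71, 2.71], [-0.32, 2.16], [-1.57, 1.52], [0, 2.45], [-1.46, 4.6], [0, 2.02], [-2.83, 2.83]. Speed limits (rad/s): [1.89, 1.89, 2.57, 2.57, 3.01, 3.01, 3.01].

### API

Orientations are given as a unit quaternion [w, x, y, z].
In Python, from station import bot, viewer gives the robot as it stands.
- The arm moves only by the tool apply_moves, never from a script. Its argument "deltas" is text: rows parted by semicolons, each of 7 numbers parted by spaces: the turn, a rotation vector about the world's x, y, z in rad, then the shift along the world's x, y, z in m, then the finger opening in m, from 0 to 0.0854. In form: ax ay az dx dy dz hand; .... A call has 1 to 20 rows; each row is the pose to reach, as a shift and turn from the pose commanded when the call began; what a row does not reach only later rows make up. A row lasts 1/12 s, in which the tool goes at most 41.7 mm and 7.16 degrees, less where a joint would pass 70% of its speed; a pose out of reach is approached as far as the arm can. A call with a gripper value outside its range is refused whole. The fingers move at their own pace and stop on an object; the grip force is fixed at half the most. Time passes only in rows, so rows that repeat a pose let the fingers close. It gives the time, the measured TCP pose, the force and the opening at its end, in the units of the state.
- bot.state(): the state, without advancing time (a new reading comes with each control period).
- viewer.camera(name): name is "scene" or "top"; returns a dict with "color" (384x512x3 uint8, red, green, blue), "range_z" (384x512 float32, mm along the optical axis (not along the pixel's ray), 0 where there is no reading), "intrinsics" (3x3 intrinsics, pixels), "k1" (the pictures are not rectified: a ray, as slopes to the right and down, at radius r is drawn at 1 + k1 r^2 times it, then the intrinsics apply), "rvec" (rotation vector, rad) and "tvec" (3), from world to camera coordinates, as OpenCV has them. Camera axes: x right, y down, z forward; pixel columns grow to the right and rows downward; lengths in mm; the calibration is good to about 2 mm. A picture is of the moment at which its call begins.
- bot.close_job(): hands the job in, once; it reports no verdict.
The state is a dict: "time": time; "joint_pos": joint angles; "joint_velocities": joint speeds; "tau": joint torques, N m; "tool_pos": TCP position; "tcp_rot": TCP orientation; "wrist_force": force on the tool from outside, world axes, zero at the start; "wrist_torque": the same for the moment, N m; "opening": finger opening in mm.
Only numpy, scipy, OpenCV 4.12 (cv2) and the standard library are available. Lean on these libraries where they do the work, as an engineer would, in place of code of your own. Each camera call takes 0.05 s, during which the arm holds its last target. There are 200 camera calls.

## Working session

There is one attempt and no reset: what is moved stays moved. The work goes in short steps, Python scripts to look and compute and a tool call to move; the robot and the scene stay as the last step left them, time stands still between calls to the robot, and variables do not carry over. Pictures are saved under pics/ and viewed, about 8 in all and at most 12, crops included, and the job is handed in when it is done.

Besides the shell and the picture viewer there is one more tool, called after ">>>" as name(argument=value, ...) on one line, values as JSON. apply_moves: Moves the arm, as the interface text tells. Its arguments: {"type":"object","properties":{"deltas":{"type":"string"}},"required":["deltas"]}

```bash
mkdir -p pics; ls; cat > h.py <<'E'
import numpy as np, cv2
from station import bot, viewer
def cam(n):
    c=viewer.camera(n); c['R']=cv2.Rodrigues(np.array(c['rvec'],float))[0]; c['t']=np.array(c['tvec'],float).ravel(); return c
def cloud(c):
    # world xyz per pixel
    K=np.array(c['intrinsics']);h,w=c['range_z'].shape
    v,u=np.mgrid[:h,:w]; xd=(u-K[0,2])/K[0,0]; yd=(v-K[1,2])/K[1,1]
    x,y=xd.copy(),yd.copy()
    for _ in range(15):
        f=1+c['k1']*(x*x+y*y); x,y=xd/f,yd/f
    z=c['range_z'].astype(float)
    P=np.stack([x*z,y*z,z],-1); W=(P-c['t'])@c['R']; W[z==0]=np.nan; return W
def save(img,n): cv2.imwrite('pics/'+n,cv2.cvtColor(img,cv2.COLOR_RGB2BGR))
E
python3 - <<'E'
from h import *
for n in('top','scene'):
    c=cam(n); save(c['color'],n+'0.png'); W=cloud(c); print(n,c['k1'],-c['R'].T@c['t'],np.nanmedian(W[...,2]))
    np.savez(n+'0.npz',W=W,color=c['color'])
s=bot.state(); print(s,bot.pinch_z)
E
```

```text
pics
top 0.052920846282074614 [ 440.26755533   56.62545932 1098.1133327 ] -0.16002106415596662
scene -0.05835149337812614 [ 847.10284309 -559.72326957  812.81114573] 1.7406552374840976
{'time': 0.1, 'joint_pos': array([-1.33268308,  0.7069893 , -0.02763181,  1.48494393,  0.02197444,
        0.95093288, -0.07553089]), 'joint_velocities': array([-2.68925134e-03, -2.27367108e-04, -9.83147094e-04, -1.37681966e-03,
       -5.76474160e-04,  8.88921211e-05,  2.27389183e-03]), 'tau': array([ 1.27539213e-03, -8.84288192e+01,  1.23653680e+00, -2.36445808e+01,
        1.70252763e-02,  5.15772204e-03, -1.59098573e-05]), 'tool_pos': array([158.72169801, 552.4084761 , 230.90559114]), 'tcp_rot': array([-0.56464048,  0.5650541 ,  0.42510448, -0.42565382]), 'wrist_force': array([-0.34597394,  0.0959359 ,  0.07554007]), 'wrist_torque': array([-0.01037054, -0.01760879,  0.02348065]), 'opening': 85.16121031573876} -18.700000000000003
```

View pics/top0.png

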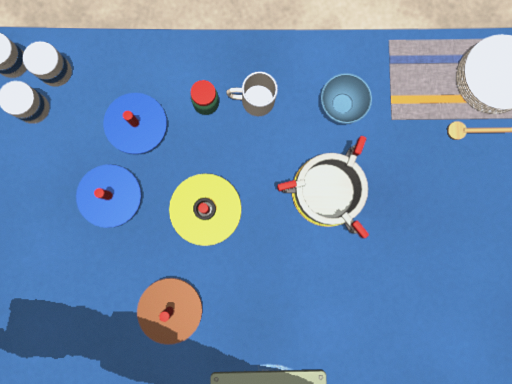

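View pics/scene0.png

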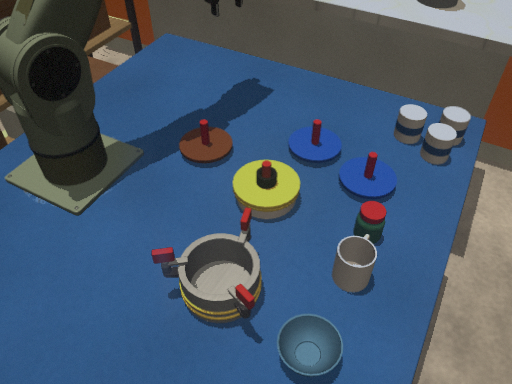

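The top view shows the pot at about (330,190), with red clamp wings at (287,186), (361,146) and (360,229). The yellow nested lids are at (205,209), with the knob in the collar. The jar (204,97), mug (259,93) and bowl (346,99) lie beyond. The scene view agrees.

```bash
cat > m.py <<'E'
from h import *
from scipy.optimize import least_squares
def circ(P,r=None):
    f=(lambda p:np.hypot(P[:,0]-p[0],P[:,1]-p[1])-(r or p[2]))
    s=least_squares(f,[*P[:,:2].mean(0),r or 60],loss='soft_l1',f_scale=1); return s.x.round(1)
def meas(W,col):
    hsv=cv2.cvtColor(col,cv2.COLOR_RGB2HSV); H,S,V=[hsv[...,i].astype(int) for i in range(3)]
    red=((H<6)|(H>174))&(S>150)&(V>90); yel=(H>24)&(H<36)&(S>110)&(V>120)
    n,l,st,ce=cv2.connectedComponentsWithStats(red.astype('u1'))
    for i in range(1,n):
        m=(l==i)&~np.isnan(W[...,2]); 
        if m.sum()<25: continue
        P=W[m]; zt=np.percentile(P[:,2],95); T=P[P[:,2]>zt-6]
        if not 60<zt<350: continue
        (c,sz,a)=cv2.minAreaRect(T[:,:2].astype('f4'))
        B=cv2.boxPoints((c,sz,a)); e=[B[1]-B[0],B[2]-B[1]]; e=max(e,key=np.linalg.norm)
        print('red px',ce[i].round(),'n',m.sum(),'ztop',zt.round(1),'c',np.round(c,1),'size',np.round(sz,1),'ang',np.round(np.arctan2(e[1],e[0]),3))
    m=yel&(W[...,2]>35)&(W[...,1]>0); 
    if m.sum()>50:
        P=W[m]; z=np.median(P[:,2]); T=P[abs(P[:,2]-z)<4]
        h=cv2.convexHull(T[:,:2].astype('f4'))[:,0]; print('yellow z',z.round(1),circ(h))
    return red,yel
E
python3 - <<'E'
from m import *
for n in('top','scene'):
    d=np.load(n+'0.npz'); W=d['W']; print(n); meas(W,d['color'])
    # pot rim
    hsv=cv2.cvtColor(d['color'],cv2.COLOR_RGB2HSV)
    guess=W[190,330] if n=='top' else W[285,220]; print('guess',guess)
    g=guess
    m=(abs(W[...,2]-90)<5)&(np.hypot(W[...,0]-g[0],W[...,1]-g[1])<100)&(hsv[...,1]<70)
    P=W[m]; print(m.sum(),np.median(P[:,2]))
    c=circ(P,73); 
    for _ in range(5):
        P2=P[abs(np.hypot(P[:,0]-c[0],P[:,1]-c[1])-73)<9]; c=circ(P2,73)
    print('rim',c,np.median(P2[:,2]))
E
```

```text
top
red px [203.  92.] n 484 ztop 87.0 c [763. 141.] size [54.4 53.6] ang 1.252
red px [128. 115.] n 69 ztop 98.5 c [707.2 304.7] size [15.5 18. ] ang -0.026
red px [359. 145.] n 115 ztop 138.0 c [ 632.1 -197. ] size [13.5 38.1] ang -0.369
red px [286. 185.] n 120 ztop 138.2 c [546.1 -39.3] size [12.7 38.6] ang -1.366
red px [100. 193.] n 71 ztop 99.4 c [535.6 362.8] size [17.6 17.4] ang 1.511
red px [203. 208.] n 83 ztop 114.1 c [501.7 140. ] size [19.9 17.7] ang 0.971
red px [360. 229.] n 132 ztop 137.5 c [ 451.7 -191.5] size [38.3 14.5] ang 0.648
red px [164. 316.] n 88 ztop 98.9 c [274.3 220.6] size [17.9 21.1] ang -0.802
yellow z 51.4 [502.  139.6  80.5]
guess [ 546.70161749 -155.26369321   10.99591278]
1189 89.44522728521727
rim [ 544.  -142.9   73. ] 89.4404285727518
scene
red px [203. 122.] n 35 ztop 100.5 c [274.5 223.3] size [19.  16.8] ang 1.33
red px [317. 122.] n 30 ztop 100.9 c [538.  362.7] size [16.1 15.3] ang 0.364
red px [373. 155.] n 37 ztop 100.2 c [708.3 304.4] size [15.7 17. ] ang -0.313
red px [266. 164.] n 39 ztop 115.0 c [502.5 138.5] size [16.  17.7] ang -0.124
red px [373. 210.] n 378 ztop 88.4 c [763.5 142. ] size [52.5 55.8] ang -1.272
red px [246. 215.] n 97 ztop 138.7 c [546.9 -40.3] size [12.6 36.3] ang -1.323
red px [162. 251.] n 104 ztop 138.6 c [ 452.5 -192.3] size [37.3 14.4] ang 0.603
red px [244. 293.] n 144 ztop 138.0 c [ 631.8 -198.1] size [12.6 37.9] ang -0.36
yellow z 53.4 [502.4 140.5  80.9]
guess [ 538.65288701 -139.23146424   10.48526429]
1410 90.5408744324809
rim [ 544.8 -144.7   73. ] 90.5625856625837
```

>>> apply_moves(deltas="0 0 -2.2 0.3 -0.37 0 0.0854; 0 0 -2.2 0.3 -0.37 0 0.0854; 0 0 -2.2 0.3 -0.37 0 0.0854; 0 0 -2.2 0.3 -0.37 0 0.0854; 0 0 -2.2 0.3 -0.37 0 0.0854; 0 0 -2.2 0.3 -0.37 0 0.0854; 0 0 -2.2 0.3 -0.37 0 0.0854; 0 0 -2.2 0.3 -0.37 0 0.0854; 0 0 -2.2 0.3 -0.37 0 0.0854; 0 0 -2.2 0.3 -0.37 0 0.0854; 0 0 -2.2 0.3 -0.37 0 0.0854; 0 0 -2.2 0.3 -0.37 0 0.0854; 0 0 -2.2 0.3 -0.37 0 0.05; 0 0 -2.2 0.3 -0.37 0 0.05; 0 0 -2.2 0.3 -0.37 0 0.05; 0 0 -2.2 0.3 -0.37 0 0.05; 0 0 -2.2 0.3 -0.37 0 0.05; 0 0 -2.2 0.3 -0.37 0 0.05; 0 0 -2.2 0.3 -0.37 0 0.05")

```text
time: 1.68
tool_pos: [458.6, 182.8, 231.0]
tcp_rot: [-0.635, 0.635, -0.312, 0.311]
wrist_force: [-0.0, 0.3, 0.6]
opening: 50.1
```

```bash
cat > s.py <<'E'
from station import bot
from scipy.spatial.transform import Rotation as R
import numpy as np
s=bot.state(); q=s['tcp_rot']; M=R.from_quat([q[1],q[2],q[3],q[0]]).as_matrix()
print('t',round(s['time'],2),'tcp',s['tool_pos'].round(1),'yaw',np.arctan2(M[1,0],M[0,0]).round(3),'y',M[:,1].round(3),'op',round(s['opening'],1),'F',s['wrist_force'].round(1),s['wrist_torque'].round(2),'q',s['joint_pos'].round(2))
E
python3 s.py
```

```text
t 1.68 tcp [458.6 182.8 231. ] yaw -0.913 y [-0.001 -0.    -1.   ] op 50.1 F [-0.   0.3  0.6] [-0.02 -0.01 -0.06] q [-0.75  0.65  0.56  1.78 -0.45  0.84 -0.89]
```

>>> apply_moves(deltas="0 0 -1.03 0.1732 -0.3801 0 0.05; 0 0 -1.03 0.1732 -0.3801 0 0.05; 0 0 -1.03 0.1732 -0.3801 0 0.05; 0 0 -1.03 0.1732 -0.3801 0 0.05; 0 0 -1.03 0.1732 -0.3801 0 0.05; 0 0 -1.03 0.1732 -0.3801 0 0.05; 0 0 -1.03 0.1732 -0.3801 0 0.05; 0 0 -1.03 0.1732 -0.3801 0 0.05; 0 0 -1.03 0.1732 -0.3801 0 0.05; 0 0 -1.03 0.1732 -0.3801 0 0.05; 0 0 -1.03 0.1732 -0.3801 0 0.05; 0 0 -1.03 0.1732 -0.3801 0 0.05; 0 0 -1.03 0.1732 -0.3801 -0.06 0.05; 0 0 -1.03 0.1732 -0.3801 -0.06 0.05; 0 0 -1.03 0.1732 -0.3801 -0.06 0.05; 0 0 -1.03 0.1732 -0.3801 -0.06 0.05")

```text
time: 3.02
tool_pos: [631.9, -196.6, 171.5]
tcp_rot: [0.401, -0.401, 0.583, -0.582]
wrist_force: [0.1, -1.0, 0.4]
opening: 49.8
```

```bash
python3 s.py; python3 - <<'E'
from m import *
for n in('top','scene'):
    c=cam(n); meas(cloud(c),c['color']); save(c['color'],n+'1.png')
E
```

```text
t 3.02 tcp [ 631.9 -196.6  171.5] yaw -1.937 y [-0.001  0.001 -1.   ] op 49.8 F [ 0.1 -1.   0.4] [-0.01  0.03 -0.04] q [-0.02  1.02  0.73  1.21 -0.67  1.15 -1.2 ]
red px [203.  93.] n 487 ztop 87.5 c [762.8 141.5] size [54.4 53.3] ang 0.752
red px [128. 116.] n 71 ztop 99.1 c [706.7 304.9] size [15.7 19.1] ang -0.125
red px [100. 193.] n 70 ztop 98.9 c [536.5 362.8] size [17.1 15.6] ang 1.565
red px [203. 207.] n 77 ztop 113.6 c [501.8 140.3] size [19.9 18. ] ang 0.787
red px [164. 316.] n 85 ztop 99.1 c [273.9 221.1] size [17.9 19.7] ang -0.801
yellow z 51.4 [502.  139.3  80.1]
red px [317. 122.] n 31 ztop 101.0 c [538.1 362.7] size [16.1 15.3] ang 0.118
red px [373. 155.] n 37 ztop 100.7 c [708.6 304.9] size [17. 17.] ang -0.049
red px [373. 210.] n 381 ztop 88.3 c [763.7 141. ] size [54.6 54.1] ang 0.938
red px [162. 251.] n 110 ztop 138.1 c [ 452.4 -192.4] size [37.6 13.5] ang 0.646
red px [245. 293.] n 128 ztop 138.1 c [ 632.1 -198.3] size [11.2 39. ] ang -0.362
yellow z 53.4 [513.1 139.6  70.9]
```

View pics/scene1.png

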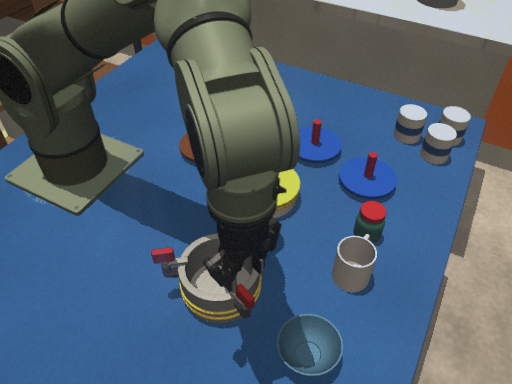

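The gripper is centred over clamp A (wing at (243,295)). I'll descend and grip.

>>> apply_moves(deltas="0 0 0 0 -0.0007 -0.035 0.05; 0 0 0 0 -0.0007 -0.064 0.05; 0 0 0 0 -0.0007 -0.064 0.05; 0 0 0 0 -0.0007 -0.064 0.0; 0 0 0 0 -0.0007 -0.064 0.0; 0 0 0 0 -0.0007 -0.064 0.0; 0 0 0 0 -0.0007 -0.064 0.0; 0 0 0 0 -0.0007 -0.064 0.0")

```text
time: 3.78
tool_pos: [633.0, -198.2, 109.9]
tcp_rot: [-0.401, 0.399, -0.582, 0.584]
wrist_force: [-1.0, 3.6, 12.3]
opening: 12.8
```

```bash
python3 s.py
```

```text
t 3.78 tcp [ 633.  -198.2  109.9] yaw -1.938 y [ 0.003 -0.    -1.   ] op 12.8 F [-1.   3.6 12.3] [ 0.65  0.27 -0.01] q [-0.01  1.09  0.69  1.27 -0.72  1.03 -1.16]
```

>>> apply_moves(deltas="0 0 0 0 0 0.003 0; 0 0 0.11 0 0 0.003 0; 0 0 0.22 0 0 0.003 0; 0 0 0.33 0 0 0.003 0; 0 0 0.44 0 0 0.003 0; 0 0 0.55 0 0 0.003 0; 0 0 0.66 0 0 0.003 0; 0 0 0.77 0 0 0.003 0; 0 0 0.88 0 0 0.003 0; 0 0 0.99 0 0 0.003 0; 0 0 1.1 0 0 0.003 0; 0 0 1.18 0 0 0.003 0; 0 0 1.22 0 0 0.003 0; 0 0 1.22 0 0 0.003 0; 0 0 1.22 0 0 0.003 0")

```text
time: 5.03
tool_pos: [632.6, -197.1, 110.2]
tcp_rot: [0.663, -0.661, 0.248, -0.249]
wrist_force: [8.5, 3.0, -23.1]
opening: 12.7
```

```bash
python3 s.py
```

```text
t 5.03 tcp [ 632.6 -197.1  110.2] yaw -0.718 y [ 0.001  0.002 -1.   ] op 12.7 F [  8.5   3.  -23.1] [ 0.72 -2.02 -0.16] q [ 0.1   1.02  0.39  1.26 -0.41  0.93 -0.16]
```

>>> apply_moves(deltas="0 0 0 0 0 0 0.05; 0 0 0 0 0 0 0.05; 0 0 0 0 0 0 0.05; 0 0 0 0 0 0.035 0.05; 0 0 0 0 0 0.06 0.05; 0 0 0 0 0 0.06 0.05; 0 0 -0.1 -0.035 0 0.06 0.05; 0 0 -0.22 -0.07 0.005 0.06 0.05; 0 0 -0.22 -0.11 0.005 0.06 0.05; 0 0 -0.22 -0.15 0.005 0.06 0.05; 0 0 -0.22 -0.18 0.005 0.06 0.05; 0 0 -0.22 -0.18 0.005 0.06 0.05; 0 0 -0.22 -0.18 0.005 0.06 0.05; 0 0 -0.22 -0.18 0.005 0.06 0.05")

```text
time: 6.2
tool_pos: [452.8, -193.4, 170.8]
tcp_rot: [0.631, -0.63, 0.319, -0.32]
wrist_force: [1.8, 0.3, -0.1]
opening: 49.9
```

```bash
python3 s.py;  python3 - <<'E'
from m import *
for n in('top','scene'):
    c=cam(n); meas(cloud(c),c['color'])
E
```

```text
t 6.2 tcp [ 452.8 -193.4  170.8] yaw -0.939 y [ 0.001 -0.    -1.   ] op 49.9 F [ 1.8  0.3 -0.1] [-0.01 -0.05 -0.  ] q [ 0.11  0.72  0.42  1.87 -0.46  0.65 -0.13]
red px [203.  92.] n 483 ztop 87.0 c [763.1 141.7] size [53.2 53.3] ang -0.915
red px [128. 115.] n 68 ztop 98.4 c [706.7 304.7] size [17.  17.5] ang -0.67
red px [359. 145.] n 121 ztop 138.3 c [ 631.6 -197.5] size [38.  13.4] ang 0.848
red px [286. 185.] n 118 ztop 137.8 c [546.4 -39.3] size [12.  38.4] ang -1.333
red px [100. 193.] n 72 ztop 98.9 c [537.3 362.9] size [17.5 17.1] ang 0.867
red px [203. 208.] n 82 ztop 114.1 c [502.2 139.7] size [19.3 17.3] ang 1.559
red px [357. 225.] n 55 ztop 138.5 c [ 454.3 -179.9] size [17.6 29.2] ang -0.819
red px [164. 316.] n 87 ztop 99.5 c [274. 221.] size [17.9 18.4] ang -0.801
yellow z 51.5 [502.1 139.6  80.5]
red px [203. 122.] n 31 ztop 101.2 c [273.8 222. ] size [16.2 18.2] ang -1.06
red px [317. 122.] n 30 ztop 100.6 c [538.1 362.4] size [15.9 15.7] ang 0.428
red px [373. 155.] n 37 ztop 100.4 c [709.1 304.3] size [18.5 17.6] ang 1.486
red px [266. 164.] n 40 ztop 115.5 c [502.8 139.3] size [16.3 15.6] ang 0.459
red px [373. 210.] n 378 ztop 88.2 c [763.3 142.6] size [52.7 54.9] ang -1.272
red px [246. 215.] n 99 ztop 138.6 c [547.3 -40.1] size [13.8 37.1] ang -1.294
red px [168. 250.] n 36 ztop 138.9 c [ 462.6 -185.7] size [13.1  9.9] ang 0.633
red px [244. 293.] n 145 ztop 138.4 c [ 632.2 -198. ] size [39.1 13.4] ang 0.817
yellow z 53.5 [502.6 140.1  80.9]
```

>>> apply_moves(deltas="0 0 0 0 0.001 -0.035 0.05; 0 0 0 0 0.001 -0.06 0.05; 0 0 0 0 0.001 -0.06 0.05; 0 0 0 0 0.001 -0.06 0; 0 0 0 0 0.001 -0.06 0; 0 0 0 0 0.001 -0.06 0; 0 0 0 0 0.001 -0.06 0; 0 0 0.12 0 0.001 -0.06 0; 0 0 0.24 0 0.001 -0.06 0; 0 0 0.36 0 0.001 -0.06 0; 0 0 0.48 0 0.001 -0.06 0; 0 0 0.6 0 0.001 -0.06 0; 0 0 0.72 0 0.001 -0.06 0; 0 0 0.84 0 0.001 -0.06 0; 0 0 0.96 0 0.001 -0.06 0; 0 0 1.08 0 0.001 -0.06 0; 0 0 1.2 0 0.001 -0.06 0; 0 0 1.26 0 0.001 -0.06 0; 0 0 1.26 0 0.001 -0.06 0; 0 0 1.26 0 0.001 -0.06 0")

```text
time: 7.97
tool_pos: [451.9, -192.0, 111.7]
tcp_rot: [-0.698, 0.698, 0.113, -0.113]
wrist_force: [-4.1, 6.2, 12.9]
opening: 12.9
```

```bash
python3 s.py
```

```text
t 7.97 tcp [ 451.9 -192.   111.7] yaw 0.321 y [ 0. -0. -1.] op 12.9 F [-4.1  6.2 12.9] [ 1.32  1.01 -0.19] q [ 0.32  0.78  0.02  1.92 -0.03  0.44  0.69]
```

>>> apply_moves(deltas="0 0 0 0 0 0 0.05; 0 0 0 0 0 0 0.05; 0 0 0 0 0 0 0.05; 0 0 0 0 0 0.035 0.05; 0 0 0 0 0 0.06 0.05; 0 0 0 0 0 0.06 0.05; 0 0 -0.08 0.02 0.03 0.06 0.05; 0 0 -0.08 0.04 0.065 0.06 0.05; 0 0 -0.08 0.06 0.095 0.06 0.05; 0 0 -0.08 0.08 0.125 0.06 0.05; 0 0 -0.08 0.0946 0.152 0.06 0.05; 0 0 -0.08 0.0946 0.152 0.06 0.05; 0 0 -0.08 0.0946 0.152 0.06 0.05; 0 0 -0.08 0.0946 0.152 0.06 0.05")

```text
time: 9.13
tool_pos: [546.4, -40.7, 170.3]
tcp_rot: [-0.702, 0.702, 0.085, -0.085]
wrist_force: [-0.1, 0.2, 0.7]
opening: 49.9
```

```bash
python3 s.py
```

```text
t 9.13 tcp [546.4 -40.7 170.3] yaw 0.241 y [-0.    -0.001 -1.   ] op 49.9 F [-0.1  0.2  0.7] [ 0.02  0.06 -0.01] q [-0.04  0.75  0.11  1.67 -0.11  0.73  0.36]
```

>>> apply_moves(deltas="0 0 0 0 0.001 -0.035 0.05; 0 0 0 0 0.001 -0.06 0.05; 0 0 0 0 0.001 -0.06 0.05; 0 0 0 0 0.001 -0.06 0; 0 0 0 0 0.001 -0.06 0; 0 0 0 0 0.001 -0.06 0; 0 0 0 0 0.001 -0.06 0; 0 0 0.12 0 0.001 -0.06 0; 0 0 0.24 0 0.001 -0.06 0; 0 0 0.36 0 0.001 -0.06 0; 0 0 0.48 0 0.001 -0.06 0; 0 0 0.6 0 0.001 -0.06 0; 0 0 0.72 0 0.001 -0.06 0; 0 0 0.84 0 0.001 -0.06 0; 0 0 0.96 0 0.001 -0.06 0; 0 0 1.08 0 0.001 -0.06 0; 0 0 1.13 0 0.001 -0.06 0; 0 0 1.13 0 0.001 -0.06 0; 0 0 1.13 0 0.001 -0.06 0")

```text
time: 10.72
tool_pos: [547.2, -39.2, 112.0]
tcp_rot: [-0.547, 0.548, 0.448, -0.447]
wrist_force: [-1.9, 2.8, 10.3]
opening: 13.2
```

```bash
python3 s.py
```

```text
t 10.72 tcp [547.2 -39.2 112. ] yaw 1.371 y [ 0.002 -0.    -1.   ] op 13.2 F [-1.9  2.8 10.3] [0.6  0.51 0.  ] q [ 0.13  0.84 -0.22  1.72  0.28  0.62  1.12]
```

>>> apply_moves(deltas="0 0 0 0 0 0 0.06; 0 0 0 0 0 0 0.06; 0 0 0 0 0 0 0.06; 0 0 0 0 0 0.035 0.06; 0 0 0 0 0 0.06 0.06; 0 0 0 0 0 0.06 0.06; 0 0 -1.37 -0.0444 0.179 0.06 0.06; 0 0 -1.37 -0.0444 0.179 0.06 0.06; 0 0 -1.37 -0.0444 0.179 0.06 0.06; 0 0 -1.37 -0.0444 0.179 0.06 0.06; 0 0 -1.37 -0.0444 0.179 0.06 0.06; 0 0 -1.37 -0.0444 0.179 0.06 0.06; 0 0 -1.37 -0.0444 0.179 0.06 0.06; 0 0 -1.37 -0.0444 0.179 0.06 0.06; 0 0 -1.37 -0.0444 0.179 0.06 0.06; 0 0 -1.37 -0.0444 0.179 0.06 0.06; 0 0 -1.37 -0.0444 0.179 0.06 0.06; 0 0 -1.37 -0.0444 0.179 0.06 0.06; 0 0 -1.37 -0.0444 0.179 0.06 0.06; 0 0 -1.37 -0.0444 0.179 0.06 0.06")

```text
time: 12.38
tool_pos: [502.2, 139.8, 170.3]
tcp_rot: [-0.707, 0.707, 0.002, -0.002]
wrist_force: [0.1, 0.3, -0.3]
opening: 59.7
```

```bash
python3 s.py; python3 - <<'E'
from m import *
for n in('top','scene'):
    c=cam(n); W=cloud(c); meas(W,c['color']); save(c['color'],n+'2.png')
    S=cv2.cvtColor(c['color'],cv2.COLOR_RGB2HSV)[...,1]
    P=W[(abs(W[...,2]-90)<4)&(S<70)&(np.hypot(W[...,0]-544,W[...,1]+143.5)<90)]
    k=np.array([544,-143.5])
    for _ in range(8):
        P2=P[abs(np.hypot(P[:,0]-k[0],P[:,1]-k[1])-73)<10]; r=circ(P2,73); k=r[:2]
    print('rim',k,len(P2))
    a=((W[...,2]>92)&(W[...,2]<101)&(S<70)&(np.hypot(W[...,0]-544,W[...,1]+143.5)<85)); print('over-rim pts',a.sum(), W[a][:5].round())
E
```

```text
t 12.38 tcp [502.2 139.8 170.3] yaw 0.005 y [-0. -0. -1.] op 59.7 F [ 0.1  0.3 -0.3] [0.   0.02 0.02] q [-0.44  0.72  0.2   1.76 -0.21  0.67 -0.12]
red px [203.  92.] n 484 ztop 87.2 c [762.9 141.5] size [54.3 53. ] ang 0.788
red px [128. 115.] n 69 ztop 98.7 c [707.3 304.4] size [16.9 18.5] ang -0.1
red px [359. 145.] n 123 ztop 137.6 c [ 631.3 -197.3] size [38.  13.1] ang 0.876
red px [286. 186.] n 114 ztop 138.0 c [545.6 -39.6] size [12.9 36.2] ang -0.217
red px [100. 193.] n 72 ztop 98.7 c [536.6 362.8] size [15.3 17.8] ang -1.561
red px [360. 229.] n 117 ztop 138.3 c [ 451.7 -191.8] size [11.7 38.5] ang -1.256
rim [ 543.9 -143.1] 1276
over-rim pts 114 [[ 621. -137.   93.]
 [ 619. -150.   92.]
 [ 617. -157.   92.]
 [ 617. -166.   93.]
 [ 615. -110.   93.]]
red px [203. 122.] n 31 ztop 100.0 c [274.  221.4] size [16.3 16.5] ang -0.892
red px [317. 122.] n 30 ztop 100.6 c [537.8 365.3] size [16.5 16.5] ang 0.202
red px [373. 155.] n 38 ztop 100.3 c [709.5 304.9] size [17.2 17.3] ang -0.209
red px [266. 164.] n 31 ztop 114.7 c [503.  138.5] size [16.3 13.9] ang 0.528
red px [373. 210.] n 378 ztop 88.2 c [763.4 142.2] size [52.7 56.8] ang -1.225
red px [246. 215.] n 106 ztop 139.1 c [546.5 -39.9] size [13.3 38.2] ang -0.185
red px [162. 251.] n 105 ztop 138.7 c [ 452.2 -191.9] size [12.6 38.6] ang -1.285
red px [244. 293.] n 146 ztop 138.3 c [ 631.7 -197.6] size [39.  13.8] ang 0.878
yellow z 53.5 [501.7 140.6  80.6]
rim [ 544.  -143.9] 1461
over-rim pts 220 [[500. -78.  92.]
 [506. -75.  93.]
 [512. -74.  92.]
 [519. -70.  92.]
 [523. -68.  92.]]
```

View pics/scene2.png

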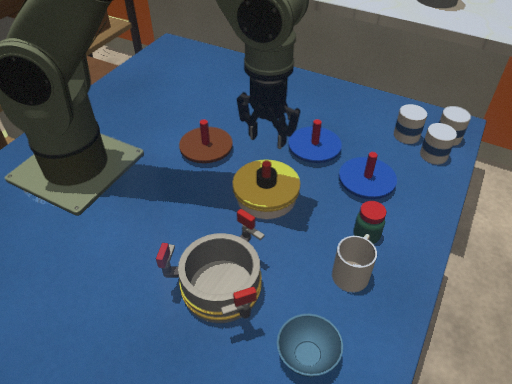

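The scene view shows all three fingers swung clear: wings at (162,254), (246,217) and (244,297). The gripper is above the knob at (266,165).

>>> apply_moves(deltas="0 0 0 0 0 -0.035 0.06; 0 0 0 0 0 -0.065 0.06; 0 0 0 0 0 -0.083 0.06; 0 0 0 0 0 -0.083 0.06; 0 0 0 0 0 -0.083 0; 0 0 0 0 0 -0.083 0; 0 0 0 0 0 -0.083 0; 0 0 0 0 0 -0.083 0; 0 0 0 0 0 -0.083 0; 0 0 0 0 0 -0.083 0")

```text
time: 13.32
tool_pos: [502.5, 140.0, 88.8]
tcp_rot: [0.707, -0.707, -0.001, -0.0]
wrist_force: [-3.3, -0.3, 13.1]
opening: 19.8
```

```bash
python3 s.py
```

```text
t 13.32 tcp [502.5 140.   88.8] yaw 0.001 y [ 0.001  0.001 -1.   ] op 19.8 F [-3.3 -0.3 13.1] [-0.18  0.69 -0.01] q [-0.41  0.86  0.15  1.83 -0.25  0.47 -0.09]
```

>>> apply_moves(deltas="0 0 0 0 0 0.005 0; 0 0 0 0 0 0.015 0; 0 0 0 0 0 0.03 0; 0 0 0 0 0 0.05 0; 0 0 0 0 0 0.07 0; 0 0 0 0 0 0.09 0; 0 0 0 0 0 0.11 0; 0 0 0 0 0 0.125 0; 0 0 0 0 0 0.135 0; 0 0 0 0 0 0.14 0; 0 0 0 0 0 0.14 0; 0 0 0 0 0 0.14 0")

```text
time: 14.32
tool_pos: [502.0, 139.8, 227.3]
tcp_rot: [0.707, -0.707, -0.0, 0.0]
wrist_force: [0.1, -0.3, -6.0]
opening: 19.8
```

```bash
python3 s.py; python3 - <<'E'
from m import *
c=cam('scene'); meas(cloud(c),c['color']); save(c['color'],'scene3.png')
E
```

```text
t 14.32 tcp [502.  139.8 227.3] yaw 0.001 y [-0.  0. -1.] op 19.8 F [ 0.1 -0.3 -6. ] [-0.03  0.04 -0.02] q [-0.46  0.64  0.23  1.69 -0.19  0.83 -0.14]
red px [266. 114.] n 31 ztop 253.2 c [499.8 137.8] size [12.6 16.9] ang -1.104
red px [203. 122.] n 31 ztop 101.0 c [273. 221.] size [15.8 21.4] ang -0.319
red px [317. 122.] n 30 ztop 100.4 c [536.6 363.6] size [17.1 17.2] ang -0.52
red px [373. 155.] n 37 ztop 101.0 c [708.3 303.8] size [17.3 16.1] ang 1.336
red px [373. 210.] n 376 ztop 88.3 c [763.8 140.8] size [52.8 56.2] ang -1.246
red px [246. 215.] n 105 ztop 139.5 c [547.7 -39.6] size [13.  38.3] ang -0.231
red px [162. 251.] n 104 ztop 138.8 c [ 452.  -192.4] size [11.7 37.3] ang -1.283
red px [244. 293.] n 146 ztop 138.2 c [ 632.3 -197.5] size [39.  12.8] ang 0.912
yellow z 192.1 [502.4 139.5  80.3]
```

View pics/scene3.png

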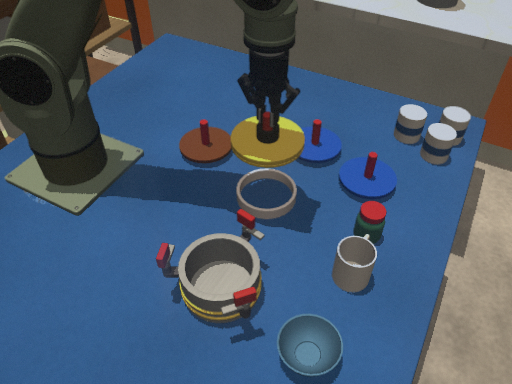

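The picture shows both lids hanging level from the knob at (267,140), with the stand empty. Next I'll carry them over the pot.

>>> apply_moves(deltas="0 0 0 0.001 -0.008 0 0; 0 0 0 0.004 -0.025 0 0; 0 0 0 0.007 -0.05 0 0; 0 0 0 0.011 -0.075 0 0; 0 0 0 0.015 -0.1 0 0; 0 0 0 0.018 -0.125 0 0; 0 0 0 0.022 -0.15 0 0; 0 0 0 0.026 -0.175 0 0; 0 0 0 0.029 -0.2 0 0; 0 0 0 0.033 -0.225 0 0; 0 0 0 0.036 -0.248 0 0; 0 0 0 0.039 -0.267 0 0; 0 0 0 0.041 -0.279 0 0; 0 0 0 0.0415 -0.283 0 0; 0 0 0 0.0415 -0.283 0 0; 0 0 0 0.0415 -0.283 0 0; 0 0 0 0.0415 -0.283 0 0; 0 0 0 0.0415 -0.283 0 0")

```text
time: 15.87
tool_pos: [543.8, -142.1, 227.3]
tcp_rot: [0.707, -0.707, -0.001, 0.001]
wrist_force: [0.1, 1.4, -5.1]
opening: 19.7
```

```bash
python3 s.py; python3 - <<'E'
from m import *
for n in('top','scene'):
  c=cam(n); W=cloud(c)
  hsv=cv2.cvtColor(c['color'],cv2.COLOR_RGB2HSV);m=(abs(hsv[...,0].astype(int)-30)<6)&(hsv[...,1]>110)&(abs(W[...,2]-192)<5)
  P=W[m]; print(n,m.sum(),np.median(P[:,2]), circ(cv2.convexHull(P[:,:2].astype('f4'))[:,0],80.5), np.polyfit(P[:,0]-544,P[:,2],1),np.polyfit(P[:,1]+143,P[:,2],1))
E
```

```text
t 15.87 tcp [ 543.8 -142.1  227.3] yaw 0.002 y [-0.  0. -1.] op 19.7 F [ 0.1  1.4 -5.1] [-0.01  0.04 -0.04] q [ 0.11  0.7   0.18  1.54 -0.15  0.91  0.34]
top 2280 190.00747262427836 [ 545.3 -141.7   80.5] [-3.17360592e-04  1.90083223e+02] [4.08914737e-04 1.90068183e+02]
scene 1181 191.39746236360577 [ 544.4 -142.1   80.5] [-3.30316436e-05  1.91376930e+02] [1.44471607e-03 1.91425452e+02]
```

>>> apply_moves(deltas="0 0 0 0 0 -0.005 0; 0 0 0 0 0 -0.015 0; 0 0 0 0 0 -0.03 0; 0 0 0 0 0 -0.043 0; 0 0 0 0 0 -0.052 0; 0 0 0 0 0 -0.057 0; 0 0 0 0 0 -0.062 0; 0 0 0 0 0 -0.066 0; 0 0 0 0 0 -0.07 0; 0 0 0 0 0 -0.073 0; 0 0 0 0 0 -0.076 0; 0 0 0 0 0 -0.078 0; 0 0 0 0 0 -0.08 0; 0 0 0 0 0 -0.08 0; 0 0 0 0 0 -0.08 0; 0 0 0 0 0 -0.08 0")

```text
time: 17.3
tool_pos: [543.8, -143.2, 148.7]
tcp_rot: [-0.707, 0.707, 0.001, 0.0]
wrist_force: [-7.9, 3.9, 23.8]
opening: 19.8
```

```bash
python3 s.py; cat > y.py <<'E'
from m import *
import sys
for n in('top','scene'):
  c=cam(n); W=cloud(c); save(c['color'],n+sys.argv[2])
  hsv=cv2.cvtColor(c['color'],cv2.COLOR_RGB2HSV);m=(abs(hsv[...,0].astype(int)-30)<6)&(hsv[...,1]>110)&(abs(W[...,2]-float(sys.argv[1]))<6)&(np.hypot(W[...,0]-544,W[...,1]+143)<100)
  P=W[m]; print(n,m.sum(),np.median(P[:,2]), circ(cv2.convexHull(P[:,:2].astype('f4'))[:,0],80.5), np.polyfit(P[:,0]-544,P[:,2],1),np.polyfit(P[:,1]+143,P[:,2],1))
E
python3 y.py 112 4.png
```

```text
t 17.3 tcp [ 543.8 -143.2  148.7] yaw 0.001 y [ 0.001 -0.    -1.   ] op 19.8 F [-7.9  3.9 23.8] [ 0.62  1.81 -0.01] q [ 0.12  0.8   0.15  1.64 -0.17  0.71  0.36]
top 1883 111.46394904108823 [ 544.3 -142.7   80.5] [-4.45560575e-04  1.11515887e+02] [-2.95064440e-03  1.11622898e+02]
scene 1098 112.81200792070919 [ 544.4 -142.9   80.5] [4.37351108e-04 1.12850690e+02] [3.30977966e-03 1.12969843e+02]
```

Forces and both views show the lids seated: the outer lid's top is at about 112 mm, level and centred. I'll release, then go down to the collar.

>>> apply_moves(deltas="0 0 0 0 0 0 0.0854; 0 0 0 0 0 0 0.0854; 0 0 0 0 0 0 0.0854; 0 0 0 0 0 0 0.0854; 0 0 0 0 0 0 0.0854; 0 0 0 0 0 0 0.0854; 0 0 0 0 0 0 0.0854; 0 0 0 0.0003 0.0003 -0.01 0.0854; 0 0 0 0.0003 0.0003 -0.02 0.0854; 0 0 0 0.0003 0.0003 -0.03 0.0854; 0 0 0 0.0003 0.0003 -0.035 0.0854; 0 0 0 0.0003 0.0003 -0.035 0.0854; 0 0 0 0.0003 0.0003 -0.035 0.0854")

```text
time: 18.48
tool_pos: [543.8, -142.9, 111.9]
tcp_rot: [0.707, -0.707, -0.0, 0.001]
wrist_force: [-0.4, -0.5, 0.7]
opening: 86.1
```

```bash
python3 s.py; python3 y.py 112 5.png
```

```text
t 18.48 tcp [ 543.8 -142.9  111.9] yaw 0.001 y [-0.001  0.    -1.   ] op 86.1 F [-0.4 -0.5  0.7] [ 0.01 -0.02 -0.04] q [ 0.13  0.86  0.14  1.67 -0.18  0.63  0.36]
top 1314 111.63118868469991 [ 545.6 -144.    80.5] [-2.32338457e-03  1.11658662e+02] [-1.01610041e-03  1.11686232e+02]
scene 975 112.69855563841996 [ 544.7 -143.5   80.5] [-2.81791313e-04  1.12712082e+02] [6.24851647e-03 1.13028368e+02]
```

View pics/scene5.png

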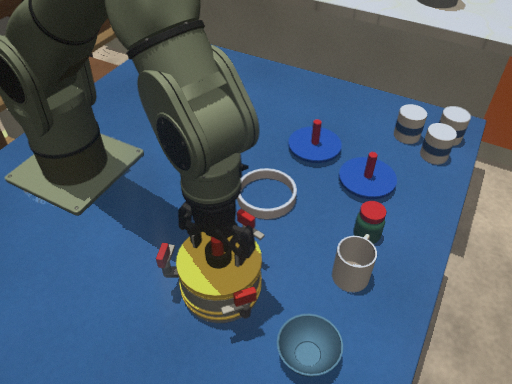

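The lids are seated on the pot, with open fingers either side of the collar at (220,262). I'll grip it.

>>> apply_moves(deltas="0 0 0 0 0 0 0.03; 0 0 0 0 0 0 0.03; 0 0 0 0 0 0 0.03; 0 0 0 0 0 0 0.03; 0 0 0 0 0 0 0.03; 0 0 0 0 0 0 0.03; 0 0 0 0 0 0 0.03")

```text
time: 19.17
tool_pos: [544.2, -142.9, 112.9]
tcp_rot: [-0.707, 0.707, 0.001, -0.0]
wrist_force: [-2.1, 1.1, 9.2]
opening: 48.1
```

```bash
python3 s.py
```

```text
t 19.17 tcp [ 544.2 -142.9  112.9] yaw 0.001 y [ 0.001 -0.    -1.   ] op 48.1 F [-2.1  1.1  9.2] [0.18 0.31 0.17] q [ 0.13  0.86  0.14  1.67 -0.18  0.63  0.36]
```

>>> apply_moves(deltas="0 0 0 0 0 0.003 0.03; 0 0 0 0 0 0.007 0.03; 0 0 0 0 0 0.012 0.03; 0 0 0 0 0 0.018 0.03; 0 0 0 0 0 0.025 0.03; 0 0 0 0 0 0.033 0.03; 0 0 0 0 0 0.043 0.03; 0 0 0 0 0 0.053 0.03; 0 0 0 0 0 0.063 0.03; 0 0 0 0 0 0.073 0.03; 0 0 0 0 0 0.083 0.03; 0 0 0 0 0 0.092 0.03; 0 0 0 0 0 0.098 0.03; 0 0 0 0 0 0.101 0.03; 0 0 0 0 0 0.101 0.03; 0 0 0 0 0 0.101 0.03; 0 0 0 0 0 0.101 0.03; 0 0 0 0 0 0.101 0.03; 0 0 0 0 0 0.101 0.03; 0 0 0 0 0 0.101 0.03")

```text
time: 20.83
tool_pos: [543.9, -142.9, 213.1]
tcp_rot: [0.707, -0.707, -0.0, 0.0]
wrist_force: [0.5, -0.3, -2.5]
opening: 47.8
```

```bash
python3 s.py; python3 y.py 212 6.png; python3 - <<'E'
from m import *
c=cam('scene'); W=cloud(c); meas(W,c['color'])
m=(abs(W[...,2]-100)<4)&(np.hypot(W[...,0]-544,W[...,1]+143)<76); print('flange',m.sum(),np.median(W[m][:,2]),W[m][:,:2].mean(0))
E
```

```text
t 20.83 tcp [ 543.9 -142.9  213.1] yaw 0.001 y [-0.  0. -1.] op 47.8 F [ 0.5 -0.3 -2.5] [-0.01 -0.   -0.04] q [ 0.11  0.72  0.17  1.56 -0.15  0.88  0.34]
top 2206 211.686981964864 [ 544.4 -142.5   80.5] [-1.87451804e-03  2.11665272e+02] [1.35101851e-03 2.11611422e+02]
scene 1106 213.22129515286275 [ 544.  -143.2   80.5] [-3.16430730e-03  2.13114622e+02] [2.51815069e-03 2.13270355e+02]
red px [317. 122.] n 30 ztop 100.6 c [537.2 364.7] size [15.9 18.3] ang -1.209
red px [373. 155.] n 37 ztop 100.8 c [708.8 303.7] size [15.4 17.8] ang -0.356
red px [373. 210.] n 384 ztop 88.0 c [763.  142.7] size [53.9 56.1] ang -1.139
red px [162. 251.] n 105 ztop 138.5 c [ 452.1 -192.4] size [12.2 40.5] ang -1.232
red px [245. 293.] n 145 ztop 138.6 c [ 632.  -197.8] size [37.5 14. ] ang 0.867
flange 1923 100.73316536664562 [ 563.36433714 -170.43317997]
```

View pics/scene6.png

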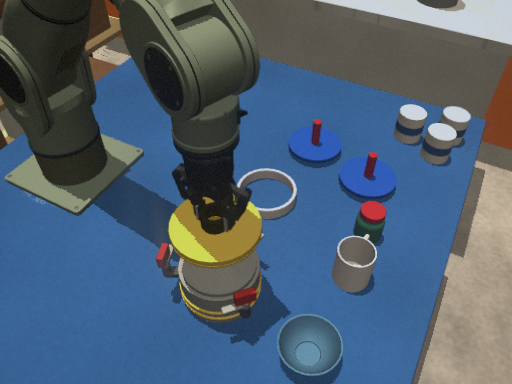

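The outer lid hangs level about 100 mm up at (215,230). The inner lid's flange stays seated at about 100 mm, and the weight reading is now 2.5 N against about 6 N for both lids. I'll hand in.

```bash
python3 -c "
from station import bot
print(bot.close_job())"; python3 s.py
```

```text
the job is handed in; nothing more can be done
None
the job is handed in; nothing more can be done
```

I completed every step and handed the job in at about 21 s of the 72 s allowed; the hand-in gave no verdict.

**What I did:**
- I turned all three clamps to their end stops. They measured about 1.38 to 1.43 rad against the 1.4 rad stop.
- I moved both nested lids into the pot by the red knob and let go only after the inner lid was seated.
- I then lifted the yellow outer lid alone by its collar and finished still holding it.

**Last checks:**
- **Outer lid:** its top is at about 212 mm, 100 mm above its nested height. It is within about 1 mm of the pot's axis, and its measured slope was under 0.004 rad.
- **Inner lid:** the top of its flange read 100.7 mm where 100 mm means seated. The force in the gripper dropped from about 6 N to 2.5 N, which fits holding the outer lid alone.
- **Clamps:** two still showed at their stops. The third was hidden behind the arm in the last scene check; it read about 1.40 rad after it was turned.
- **Mug, bowl and jar:** the jar's cap has not moved, and the mug and bowl look unmoved in the last picture.

No check failed. The two cameras disagreed by up to 2 mm in height, about their calibration accuracy.

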